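# Start the glaze firing at the kiln console

## Task

Start the kiln on its grey bench console: push the yellow key, then the blue key, then the green key, pressing each well down for a moment and letting it spring back up before the next. Leave the red stop key alone, and finish with all the keys up.

Things in the scene. Friction and masses are not known exactly. Their poses are not given: they have to be found in the camera images.
- yellow_top (a point): Yellow push key: round, 36 mm across, flat top, in a black collar 52 mm across (all four keys alike but for colour). Point: centre of the key's top face, z up; it sinks with the key. At rest 86 mm above the table, 14 mm above the collar. Travel 10 mm straight down on a spring (1.5 N to start, 5 N at the bottom); it springs back when let go.
- blue_top (a point): Blue push key, same shape and spring; point: centre of its top face, 86 mm above the table at rest, 76 mm fully down. The four keys stand in one straight row, 75 mm apart, in an order that changes. Flat glaze tiles lying about, some green or yellow, are not keys.
- green_top (a point): Green push key (start), same shape and spring; point: centre of its top face, 86 mm above the table at rest, 76 mm fully down. The keys are on the flat top, 60 mm above the table, of a fixed grey console 340 mm by 200 mm whose place and turn (up to 17 degrees) change.
- red_top (a point): Red push key (stop, not to be pressed), same shape and spring; point: centre of its top face, 86 mm above the table at rest. Beyond the row, over 75 mm from the line of key centres, a display hump rises 92 mm above the table; pots beside the console are up to 95 mm tall.

How it is judged:
On the way, in this order (a step that is already met when the one before it is completed fails the run):
1. the yellow key is pushed at least 7 mm down, with the other keys up (height (world z) of yellow_top below 0.079 m and height (world z) of each of blue_top, green_top, red_top above 0.083 m), for 0.2 s.
2. the blue key is pushed at least 7 mm down, with the other keys up (height (world z) of blue_top below 0.079 m and height (world z) of each of yellow_top, green_top, red_top above 0.083 m), for 0.2 s.
3. the green key is pushed at least 7 mm down, with the other keys up (height (world z) of green_top below 0.079 m and height (world z) of each of yellow_top, blue_top, red_top above 0.083 m), for 0.2 s.
At the end, for the whole second after the job is handed in: after yellow, blue and green have been pushed in that order, all four keys are back up (tops within 3 mm of their rest height) (height (world z) of each of yellow_top, blue_top, green_top, red_top above 0.083 m); the robot touches nothing.
It fails at once if the red stop key is pushed more than 3 mm down (height (world z) of red_top below 0.083 m).
It fails at once if two keys are down (4 mm or more) at once (height (world z) of each of yellow_top, blue_top below 0.082 m or height (world z) of each of yellow_top, green_top below 0.082 m or height (world z) of each of blue_top, green_top below 0.082 m).
It also fails if it takes over 37 s, if anything falls off the work surface, if the arm or the gripper's body presses on something with over 40 N, if the wrist force passes 120 N, or if a joint passes its speed limit or range.

## Robot

A 6-joint arm with a two-finger parallel gripper is mounted at the origin on the work surface. World frame = base frame: x ahead of the robot, y to its left, z up, the work surface at z = 0. Lengths are in m, angles in rad, forces in N, time in s.
With the tool pointing down it reaches from about 0.35 to 0.775 m from the base axis. Payload 5.5 kg.
Tool frame: the origin (TCP) lies on the centre line of the jaws, within the pads' length; the fingertips stand 11 mm ahead of it and the grasp point (between the pads) lies 8 mm behind it (env.nose_length is the distance from the TCP to the fingertips, in m); x points along the fingers, z is the direction in which the jaws open and shut, and the axes are right-handed (so a half turn about x gives the same grasp; the last joint's range is limited). The gripper opens to 85 mm and grips with 20 to 120 N. Pads are 22 mm wide; open, the fingers measure 114 mm over their backs; the gripper's body (76 mm by 85 mm) begins 54 mm behind the grasp point. The pads swing forward as they close: fully open they stand 13 mm farther back than shut.
Start: joints at [-1.415, 0.313, 0.046, 1.304, 0, 1.431], TCP at [0.168, -0.55, 0.242] pointing down, gripper open.
Joint ranges: [-2.76, 2.76], [-0.86, 1.69], [-1.03, 1.26], [-2.2, 2.34], [-1.47, 1.5], [-3.14, 3.14]. Speed limits (rad/s): [2.57, 2.57, 3.14, 3.14, 3.14, 3.14].

## Interface

Orientations are given as a unit quaternion [w, x, y, z].
In Python, from workcell import env gives the robot as it stands. The module is installed in compiled form; this text tells all that it offers.
- The arm moves only by the tool step_arm, never from a script. Its argument "moves" is a list that holds one entry, the list of rows, each a list of 7 numbers: the turn, a rotation vector about the tool's x, y, z in rad, then the shift along the tool's x, y, z in m, then the opening, from 0 (shut) to 1 (fully open). In form: [[[rx, ry, rz, tx, ty, tz, grip], ...]]. A call has 1 to 12 rows; each row is the pose to reach, as a shift and turn from the pose measured when the call began, along the tool's axes at that moment; what a row does not reach only later rows make up. A row lasts 1/10 s, in which the tool goes at most 50 mm and 8.59 degrees, less where a joint would pass 70% of its speed; a pose out of reach is approached as far as the arm can. A call with a gripper value outside its range is refused whole. The fingers move at their own pace and stop on an object; "force" is the grip in N (left out, the last holds). Time passes only in rows, so rows that repeat a pose let the fingers close. It gives the time, the measured TCP pose, the force and the opening at its end, in the units of the state.
- env.get_state(): the state, without advancing time (a new reading comes with each control period).
- env.read_camera(name): name is "side" or "top" or "wrist"; returns (picture, depth): 480x640x3 uint8, red, green, blue; 480x640 float32, m along the optical axis (not along the pixel's ray), 0 where there is no reading.
- env.get_calibration(name): a dict with "mtx" (3x3 intrinsics, pixels), "camera_from_world" (4x4, takes a point from world to camera coordinates); the wrist camera has in their place "T_tool_cam" (4x4, takes a point from camera to tool coordinates, whose origin is the TCP and whose axes are the tool frame's). Camera axes: x right, y down, z forward; pixel columns grow to the right and rows downward; lengths in m; the calibration is good to about 2 mm. The wrist camera is an equidistant fisheye: a pixel r from the principal point sees the ray r / f radians off the axis. A picture is of the moment at which its call begins: read the wrist's pose just before it. get_calibration takes no time and is no camera call.
- env.hand_in(): hands the job in, once; it reports no verdict.
Trained networks look in the newest picture that a camera, given by its name, has taken for a name from the list of things; names that differ only in an ending like _2 or _b are one class to them, and where a whole thing is asked for, a point or a joint stands for the part that bears it (a point fixed in the world has none). Each returns a list of dicts, best first, with "confidence" (0 to 1); they miss things now and then, are a little off and sometimes report something else, mostly with a low value. They report only what shows in the picture. A call takes as long as a camera call.
- env.boxes_of(camera, thing): "uv" ([column, row] in pixels, amid what is visible of it).
- env.silhouettes(camera, thing): "mask" (480x640 bool, what is visible of it) and "uv" ([column, row] in pixels, amid what is visible of it).
The state is a dict: "clock": time; "joint_pos": joint angles; "qvel": joint speeds; "tau": joint torques, N m; "tcp_pos": TCP position; "orientation": TCP orientation; "wrist_force": force on the tool from outside, world axes, zero at the start; "ft_torque": the same for the moment, N m; "finger_gap": finger opening in m.
Only numpy, scipy, OpenCV 4.12 (cv2) and the standard library are available. Lean on these libraries where they do the work, as an engineer would, in place of code of your own. Each camera call takes 0.05 s, during which the arm holds its last target.

## Working session

There is one attempt and no reset: what is moved stays moved. The work goes in short steps, Python scripts to look and compute and a tool call to move; the robot and the scene stay as the last step left them, time stands still between calls to the robot, and variables do not carry over. Pictures are saved under pics/ and viewed, and the job is handed in when it is done.

Besides the shell and the picture viewer there is one more tool, called after "Call:" as name(argument=value, ...) on one line, values as JSON. step_arm: Moves the arm, as the interface text tells. Its arguments: {"type":"object","properties":{"moves":{"type":"array","items":{"type":"array","items":{"type":"array","items":{"type":"number"}}}},"force":{"type":"number"}},"required":["moves"]}

```bash
mkdir -p pics
cat > h.py <<'E'
import numpy as np,cv2
from workcell import env
def px2w(cam,u,v,depth,cal):
    K=np.array(cal["mtx"]);T=np.linalg.inv(np.array(cal["camera_from_world"]))
    p=np.linalg.inv(K)@np.array([u,v,1.0])*depth
    return (T@np.r_[p,1])[:3]
def px2z(cam,u,v,z,cal):
    a=px2w(cam,u,v,0.1,cal);b=px2w(cam,u,v,1,cal)
    return a+(b-a)*(z-a[2])/(b[2]-a[2])
E
python3 - <<'E'
from h import *
s=env.get_state();print(s)
for c in["top","side"]:
    im,d=env.read_camera(c);cv2.imwrite(f"pics/{c}0.png",im[:,:,::-1])
    cal=env.get_calibration(c)
    for n in["yellow_top","blue_top","green_top","red_top"]:
        for r in env.boxes_of(c,n)[:3]:
            u,v=r["uv"];dd=float(d[int(round(v)),int(round(u))])
            print(c,n,np.round([u,v],1),round(r["confidence"],2),dd,px2w(c,u,v,dd,cal).round(4),px2z(c,u,v,.086,cal).round(4))
print(env.get_state()["clock"])
E
```

```text
{'clock': 0.0, 'joint_pos': array([-1.41461129e+00,  3.13986525e-01,  4.49624385e-02,  1.30359394e+00,
       -4.10400964e-06,  1.43120606e+00]), 'qvel': array([-0.00061882,  0.0022591 ,  0.00071088, -0.00027678, -0.00104113,
        0.00031769]), 'tau': array([-7.88141188e-04, -4.80629325e+01,  2.98530579e+01,  1.93131482e-02,
       -1.11871020e-04,  2.76541124e-05]), 'tcp_pos': array([ 0.16751886, -0.54953742,  0.24140998]), 'orientation': array([ 0.56775641,  0.4213181 ,  0.56867682, -0.42041691]), 'wrist_force': array([ 0.09089386, -0.18613331, -0.10681352]), 'ft_torque': array([-0.02766028, -0.04591189,  0.0053716 ]), 'finger_gap': 0.08542496869640528}
top yellow_top [333.2 299.9] 0.77 0.6708606481552124 [0.501  0.0307 0.0866] [0.5011 0.0307 0.086 ]
top blue_top [237.  328.9] 0.78 0.6654152274131775 [0.4598 0.172  0.0838] [0.4598 0.1717 0.086 ]
top green_top [381.8 282.9] 0.77 0.6788723468780518 [ 0.5261 -0.0423  0.0835] [ 0.5258 -0.042   0.086 ]
top red_top [285.8 316. ] 0.88 0.6681597232818604 [0.478  0.1006 0.0848] [0.478  0.1005 0.086 ]
side yellow_top [374.  256.1] 0.82 0.6591672897338867 [0.5083 0.0279 0.087 ] [0.5084 0.027  0.086 ]
side blue_top [385.  352.1] 0.7 0.5530803799629211 [0.4639 0.1685 0.0881] [0.4641 0.1671 0.086 ]
side green_top [368.5 219.2] 0.75 0.7114241719245911 [ 0.5319 -0.041   0.0866] [ 0.5321 -0.0416  0.086 ]
side red_top [378.7 302.3] 0.81 0.6022031307220459 [0.4856 0.1027 0.0886] [0.4859 0.1006 0.086 ]
0.5
```

View pics/top0.png

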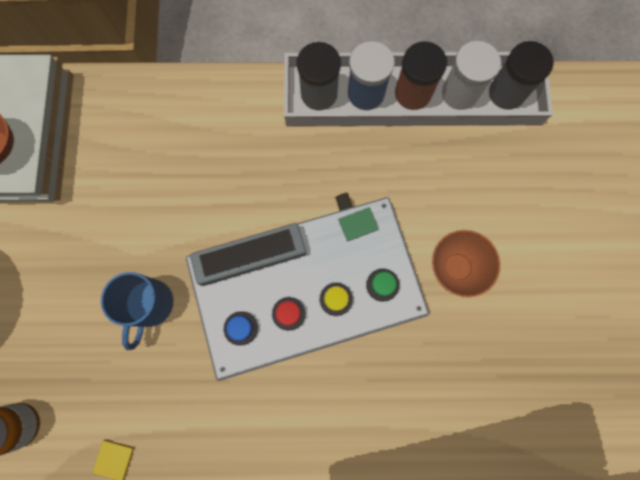

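View pics/side0.png

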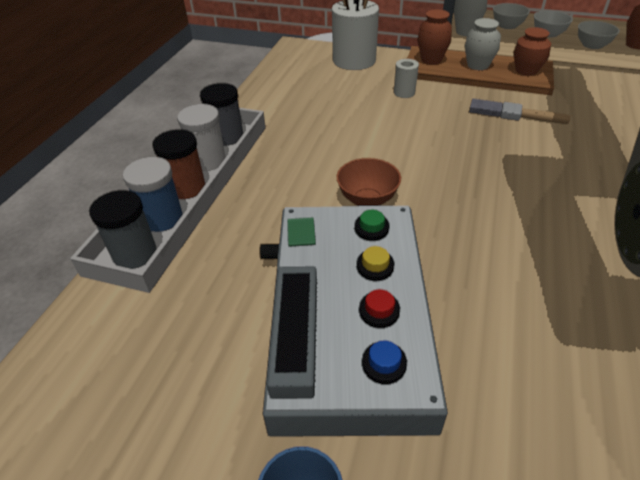

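Top view: blue (238,328), red (288,314), yellow (336,298) and green (383,284), all in one row. The green tile on the console at (358,224) and the yellow tile on the table at (113,460) aren't keys. The detector agrees to within about 3 px, so I'll refine with colour blobs and a 75 mm row fit.

Run:
```python
from h import *
from scipy.spatial.transform import Rotation as R
im0={c:cv2.imread(f"pics/{c}0.png") for c in("top","side")}
seeds={"top":dict(b=(238,328),r=(288,314),y=(336,298),g=(383,284)),"side":dict(b=(385,352),r=(379,302),y=(375,257),g=(370,220))}
order="bryg"
for c in("top","side"):
    cal=env.get_calibration(c);P=[]
    hsv=cv2.cvtColor(im0[c],cv2.COLOR_BGR2HSV).astype(int)
    print(c,"cam at",np.linalg.inv(cal["camera_from_world"])[:3,3].round(3))
    for k in order:
        u,v=seeds[c][k];h=hsv[v,u]
        m=((abs((hsv[...,0]-h[0]+90)%180-90)<10)&(hsv[...,1]>120)&(hsv[...,2]>(0.88*h[2] if c=="side" else 60))).astype(np.uint8)
        n,l,st,ce=cv2.connectedComponentsWithStats(m);i=l[v,u]
        w=px2z(c,*ce[i],.086,cal);P.append(w[:2]);print(k,ce[i].round(1),st[i],w.round(4))
    P=np.array(P);ce=P.mean(0);q=P-ce;t=np.array([-1.5,-.5,.5,1.5])*.075
    d=(t[:,None]*q).sum(0);print("spacing scale",np.hypot(*d)/(t@t));d/=np.hypot(*d)
    F=ce+t[:,None]*d;print("fit",F.round(4).tolist(),"res",(P-F).round(4).tolist(),"yaw",np.degrees(np.arctan2(d[1],d[0])))
s=env.get_state();print(s["tcp_pos"],R.from_quat(s["orientation"],scalar_first=True).as_matrix().round(3),env.nose_length,s["clock"])
```

```text
top cam at [0.451 0.049 0.76 ]
b [238.3 327.8] [226 316  25  25 495] [0.4614 0.1698 0.086 ]
r [287.4 312.8] [275 301  25  25 490] [0.4826 0.0982 0.086 ]
y [336. 298.] [324 286  25  25 498] [0.5038 0.0265 0.086 ]
g [383.9 283.4] [373 273  23  22 408] [ 0.525 -0.045  0.086]
spacing scale 0.9958549120118158
fit [[0.4612, 0.1702], [0.4825, 0.0983], [0.5038, 0.0264], [0.5252, -0.0455]] res [[0.0001, -0.0005], [0.0, -0.0001], [-0.0, 0.0001], [-0.0001, 0.0005]] yaw -73.49006173947478
side cam at [0.429 0.479 0.566]
b [384.9 353.3] [370 341  31  26 608] [0.4638 0.1686 0.086 ]
r [379.9 299.9] [367 290  27  21 455] [0.4852 0.0966 0.086 ]
y [375.8 255.1] [364 247  25  17 346] [0.5066 0.0245 0.086 ]
g [372.  217.3] [361 210  23  15 262] [ 0.5282 -0.0469  0.086 ]
spacing scale 0.9999803058521477
fit [[0.4638, 0.1685], [0.4852, 0.0966], [0.5067, 0.0248], [0.5282, -0.0471]] res [[0.0, 0.0001], [-0.0, -0.0], [-0.0001, -0.0003], [0.0001, 0.0002]] yaw -73.3741685329512
[ 0.16759259 -0.55007123  0.24230606] [[ 0.     0.957  0.291]
 [-0.     0.291 -0.957]
 [-1.    -0.     0.   ]] 0.011 0.5
```

Call:
step_arm(moves=[[[-0.13,0,0,0,0.029,-0.027,0],[-0.26,0,0,0,0.058,-0.054,0],[-0.39,0,0,0,0.088,-0.081,0],[-0.52,0,0,0,0.118,-0.109,0],[-0.65,0,0,0,0.147,-0.136,0],[-0.78,0,0,0,0.177,-0.163,0],[-0.91,0,0,0,0.206,-0.19,0],[-1.04,0,0,0,0.235,-0.217,0],[-1.17,0,0,0,0.265,-0.245,0],[-1.3,0,0,0,0.294,-0.272,0],[-1.43,0,0,0,0.324,-0.299,0],[-1.57,0,0,0,0.353,-0.326,0]]], force=40)

```text
clock: 1.7
tcp_pos: [0.411, -0.1338, 0.2426]
orientation: [0.699, -0.106, 0.699, 0.106]
wrist_force: [1.1, -1.0, 0.7]
finger_gap: 0.0003
```

```bash
cat >> h.py <<'E'
from scipy.spatial.transform import Rotation as R
KEYS=dict(y=(.505,.0256),b=(.4625,.1694),g=(.5267,-.0463),r=(.484,.0975))
def rel(k,z=None):
    s=env.get_state();M=R.from_quat(s["orientation"],scalar_first=True).as_matrix()
    p=s["tcp_pos"];t=np.r_[KEYS[k],p[2] if z is None else z]
    print(k,"clock",s["clock"],"tcp",p.round(4),"shift",(M.T@(t-p)).round(4),"gap",s["finger_gap"],"F",s["wrist_force"].round(2),"q",s["joint_pos"].round(3))
    print(M.round(3).tolist())
    # turn to exact: x down, z at row yaw-73.4+90
    a=np.radians(-73.4+90);z_=np.array([np.cos(a),np.sin(a),0]);x=np.array([0,0,-1.]);D=np.c_[x,np.cross(z_,x),z_]
    print("turn",R.from_matrix(M.T@D).as_rotvec().round(3))
E
python3 -c "
from h import *
rel('y',.14)"
```

```text
y clock 1.7 tcp [ 0.411  -0.1338  0.2426] shift [0.1026 0.1245 0.1369] gap 0.00030943236903359345 F [ 1.05 -1.03  0.75] q [-0.501  0.036 -0.291  1.242 -0.     0.769]
[[0.001, -0.296, 0.955], [-0.001, 0.955, 0.296], [-1.0, -0.001, 0.001]]
turn [0.011 0.001 0.001]
```

Call:
step_arm(moves=[[[0.01,0,0,0,0.021,0.023,0],[0.01,0,0,0.01,0.042,0.046,0],[0.01,0,0,0.02,0.063,0.069,0],[0.01,0,0,0.04,0.084,0.092,0],[0.01,0,0,0.06,0.105,0.115,0],[0.01,0,0,0.08,0.1245,0.137,0],[0.01,0,0,0.1025,0.1245,0.137,0],[0.01,0,0,0.1025,0.1245,0.137,0],[0.01,0,0,0.1025,0.1245,0.137,0]]])

```text
clock: 2.6
tcp_pos: [0.5046, 0.0256, 0.1402]
orientation: [0.7, -0.103, 0.7, 0.102]
wrist_force: [0.2, 0.6, -0.3]
finger_gap: -0.0001
```

```bash
python3 -c "
from h import *
rel('y',.0885)
for c in ('top','side','wrist'):
    im,d=env.read_camera(c);cv2.imwrite(f'pics/{c}1.png',im[:,:,::-1])
a=cv2.imread('pics/side1.png')[150:400,250:500];b=cv2.imread('pics/wrist1.png')
cv2.imwrite('pics/c1.png',np.hstack([cv2.resize(a,(400,400)),cv2.resize(b,(400,400))]))"
```

```text
y clock 2.6 tcp [0.5046 0.0256 0.1402] shift [ 0.0517 -0.0001  0.0004] gap -0.00013989876892481613 F [ 0.15  0.56 -0.33] q [-1.080e-01  2.360e-01 -3.160e-01  1.019e+00 -1.000e-03  1.172e+00]
[[-0.0, -0.287, 0.958], [-0.001, 0.958, 0.287], [-1.0, -0.0, -0.0]]
turn [ 0.001 -0.     0.   ]
```

View pics/c1.png

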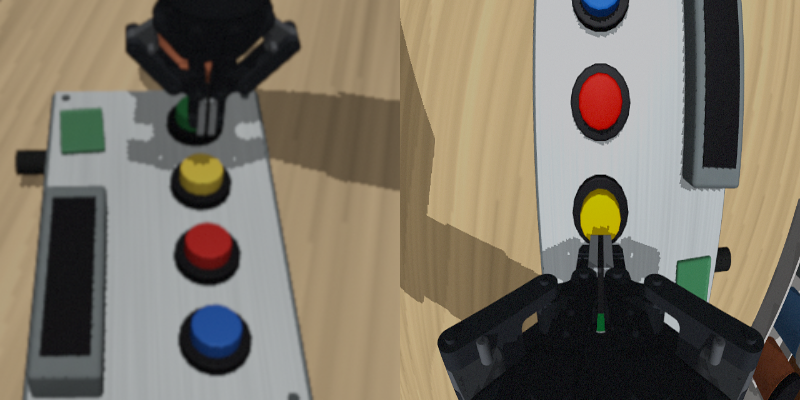

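The side and wrist crops show the closed fingertips over the yellow key, with the wrist view centred on the row. Next I press yellow.

Call:
step_arm(moves=[[[0,0,0,0.02,0,0,0],[0,0,0,0.036,0,0,0],[0,0,0,0.042,0,0,0],[0,0,0,0.047,0,0,0],[0,0,0,0.05,0,0,0],[0,0,0,0.052,0,0,0],[0,0,0,0.052,0,0,0],[0,0,0,0.052,0,0,0],[0,0,0,0.052,0,0,0]]])

```text
clock: 3.65
tcp_pos: [0.5063, 0.0247, 0.0901]
orientation: [0.701, -0.103, 0.698, 0.101]
wrist_force: [-1.7, -2.2, 3.2]
finger_gap: 0.0003
```

```bash
python3 -c "
from h import *
rel('y',.14)
im,d=env.read_camera('side');cv2.imwrite('pics/side2.png',im[:,:,::-1])
a=im[150:400,250:500,::-1];cv2.imwrite('pics/c2.png',cv2.resize(a,(600,600)))
print(env.get_state()['wrist_force'])"
```

```text
y clock 3.65 tcp [0.5063 0.0247 0.0901] shift [-0.0499  0.0011 -0.0009] gap 0.000332774063059461 F [-1.68 -2.24  3.18] q [-1.090e-01  2.810e-01 -3.910e-01  8.940e-01 -1.000e-03  1.172e+00]
[[0.004, -0.285, 0.958], [-0.001, 0.958, 0.285], [-1.0, -0.003, 0.004]]
turn [-0.     0.004  0.003]
[-1.24048154 -2.16755453  3.63548724]
```

View pics/c2.png

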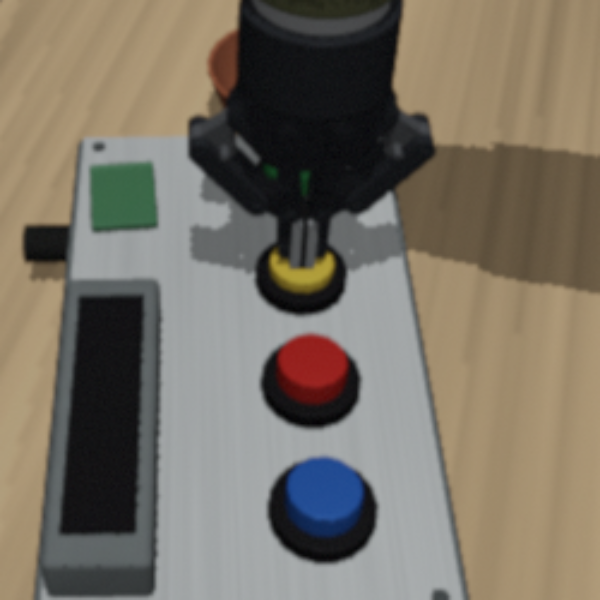

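Fingertips are on yellow, but the TCP is at 0.090 m, which is only about 7 mm down. I'll press 4 mm deeper.

Call:
step_arm(moves=[[[0,0,0,0.003,0,0,0],[0,0,0,0.004,0,0,0],[0,0,0,0.004,0,0,0],[0,0,0,0.004,0,0,0],[0,0,0,0.004,0,0,0],[0,0,0,0.004,0,0,0]]])

```text
clock: 4.3
tcp_pos: [0.5066, 0.0248, 0.0869]
orientation: [0.701, -0.103, 0.698, 0.101]
wrist_force: [-3.5, -1.6, 11.4]
finger_gap: -0.0003
```

Call:
step_arm(moves=[[[0,0,0,0.001,0,0,0],[0,0,0,0.001,0,0,0],[0,0,0,-0.015,0,0,0],[0,0,0,-0.035,0,0,0],[0,0,0,-0.055,0,0,0],[0,0,0,-0.055,0,0,0],[0,0,0,-0.055,0.035,0,0],[0,0,0,-0.055,0.075,0,0],[0,0,0,-0.055,0.115,0,0],[0,0,0,-0.055,0.151,-0.001,0],[0,0,0,-0.055,0.151,-0.001,0],[0,0,0,-0.055,0.151,-0.001,0]]])

```text
clock: 5.5
tcp_pos: [0.4616, 0.1701, 0.1404]
orientation: [0.701, -0.104, 0.698, 0.102]
wrist_force: [0.1, -0.7, 0.3]
finger_gap: -0.0002
```

```bash
python3 -c "
from h import *
rel('b',.0865)
im,d=env.read_camera('side');wi,_=env.read_camera('wrist')
a=im[150:400,250:500,::-1];cv2.imwrite('pics/c3.png',np.hstack([cv2.resize(a,(400,400)),cv2.resize(wi[:,:,::-1],(400,400))]))"
```

```text
b clock 5.5 tcp [0.4616 0.1701 0.1404] shift [ 0.0539 -0.0007  0.0005] gap -0.0002094860621695887 F [ 0.13 -0.65  0.33] q [ 0.191  0.209 -0.351  1.007 -0.002  1.47 ]
[[0.004, -0.288, 0.958], [-0.002, 0.958, 0.288], [-1.0, -0.003, 0.003]]
turn [0.002 0.003 0.003]
```

View pics/c3.png

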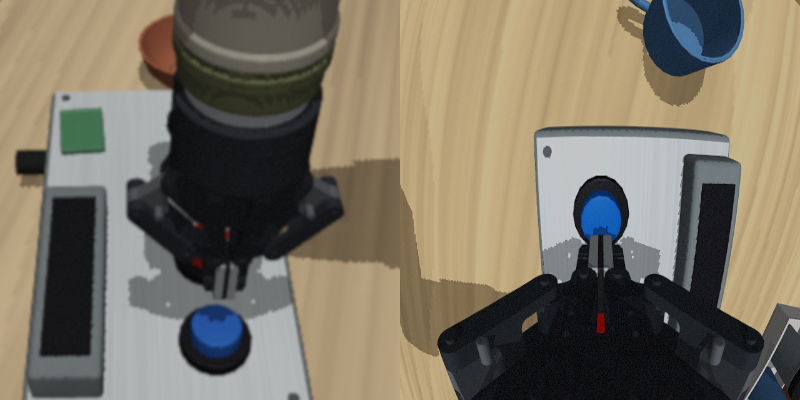

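The wrist view matches the one over yellow, now with the fingertips over blue. Next I press blue.

Call:
step_arm(moves=[[[0,0,0,0.02,0,0,0],[0,0,0,0.036,0,0,0],[0,0,0,0.042,0,0,0],[0,0,0,0.047,0,0,0],[0,0,0,0.051,0,0,0],[0,0,0,0.0545,0,0,0],[0,0,0,0.0555,0,0,0],[0,0,0,0.0555,0,0,0],[0,0,0,0.0555,0,0,0],[0,0,0,0.0555,0,0,0],[0,0,0,0.0555,0,0,0]]])

```text
clock: 6.7
tcp_pos: [0.4631, 0.1683, 0.0869]
orientation: [0.702, -0.103, 0.698, 0.101]
wrist_force: [-4.3, -3.0, 11.9]
finger_gap: -0.0002
```

Call:
step_arm(moves=[[[0,0,0,0.001,0,0,0],[0,0,0,0.001,0,0,0],[0,0,0,-0.015,0,0,0],[0,0,0,-0.035,0,0,0],[0,0,0,-0.055,0,0,0],[0,0,0,-0.055,-0.03,0,0],[0,0,0,-0.055,-0.07,0,0],[0,0,0,-0.055,-0.11,0,0],[0,0,0,-0.055,-0.15,0,0],[0,0,0,-0.055,-0.19,0,0],[0,0,0,-0.055,-0.224,0,0],[0,0,0,-0.055,-0.224,0,0]]])

```text
clock: 7.9
tcp_pos: [0.5287, -0.0502, 0.1433]
orientation: [0.703, -0.102, 0.697, 0.098]
wrist_force: [0.7, 0.9, -0.3]
finger_gap: -0.0001
```

```bash
python3 -c "
from h import *
im,d=env.read_camera('side');wi,_=env.read_camera('wrist')
rel('g',.085)
a=im[150:400,250:500,::-1];cv2.imwrite('pics/c4.png',np.hstack([cv2.resize(a,(400,400)),cv2.resize(wi[:,:,::-1],(400,400))]))"
```

```text
g clock 8.0 tcp [ 0.5268 -0.0469  0.1429] shift [ 0.0579  0.0008 -0.0003] gap -0.0003748313111703106 F [ 0.37  0.46 -0.12] q [-2.400e-01  2.710e-01 -2.620e-01  1.031e+00 -1.000e-03  1.043e+00]
[[0.007, -0.283, 0.959], [-0.002, 0.959, 0.283], [-1.0, -0.004, 0.006]]
turn [-0.003  0.006  0.004]
```

View pics/c4.png

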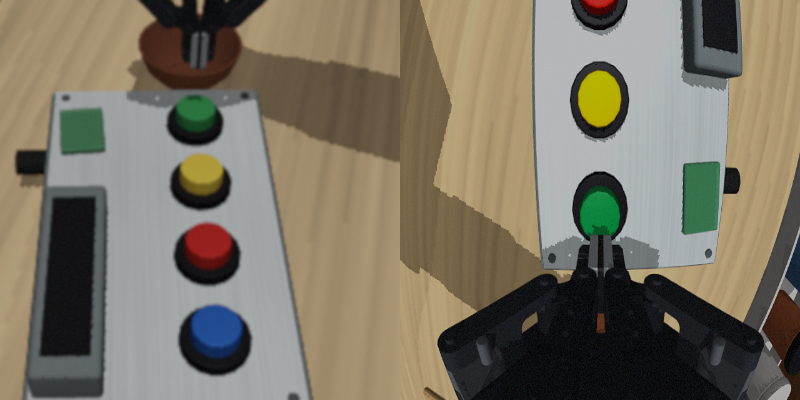

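All four keys are up and the tool is over green, within 1 mm in the measured pose. Next I press green.

Call:
step_arm(moves=[[[0,0.005,0,0.02,0.001,0,0],[0,0.005,0,0.038,0.001,0,0],[0,0.005,0,0.044,0.001,0,0],[0,0.005,0,0.049,0.001,0,0],[0,0.005,0,0.053,0.001,0,0],[0,0.005,0,0.057,0.001,0,0],[0,0.005,0,0.058,0.001,0,0],[0,0.005,0,0.058,0.001,0,0],[0,0.005,0,0.058,0.001,0,0],[0,0.005,0,0.058,0.001,0,0],[0,0.005,0,0.058,0.001,0,0]]])

```text
clock: 9.1
tcp_pos: [0.5272, -0.0454, 0.0869]
orientation: [0.701, -0.103, 0.699, 0.1]
wrist_force: [-5.4, 2.8, 14.3]
finger_gap: 0.0
```

Call:
step_arm(moves=[[[0,0,0,0.001,0,0,0],[0,0,0,0.001,0,0,0],[0,0,0,-0.015,0,0,0],[0,0,0,-0.035,0,0,0],[0,0,0,-0.06,0,0,0],[0,0,0,-0.09,0,0,0],[0,0,0,-0.12,0,0,0],[0,0,0,-0.12,0,0,0],[0,0,0,-0.12,0,0,0],[0,0,0,-0.12,0,0,0]]])

```text
clock: 10.1
tcp_pos: [0.5263, -0.045, 0.2059]
orientation: [0.701, -0.102, 0.699, 0.1]
wrist_force: [0.2, -0.4, 0.0]
finger_gap: -0.0001
```

```bash
python3 -c "
from h import *
im,d=env.read_camera('side');wi,_=env.read_camera('wrist')
rel('g',.085);cal=env.get_calibration('side')
for k,(u,v) in dict(b=(385,353),r=(380,300),y=(376,255),g=(372,217)).items(): print(k,px2w('side',u,v,float(np.median(d[v-2:v+3,u-2:u+3])),cal).round(4))
a=im[150:400,250:500,::-1];cv2.imwrite('pics/c5.png',np.hstack([cv2.resize(a,(400,400)),cv2.resize(wi[:,:,::-1],(400,400))]))"
```

```text
g clock 10.2 tcp [ 0.526  -0.045   0.2056] shift [ 0.1206 -0.0012  0.0002] gap -0.00012740299911136806 F [-0.72  0.19 -0.47] q [-0.236  0.235 -0.15   1.184 -0.002  1.047]
[[0.001, -0.284, 0.959], [-0.002, 0.959, 0.284], [-1.0, -0.003, 0.001]]
turn [-0.002  0.001  0.003]
b [0.4637 0.1692 0.0876]
r [0.4849 0.0984 0.0881]
y [0.5061 0.0257 0.0875]
g [ 0.5278 -0.0445  0.0887]
```

View pics/c5.png

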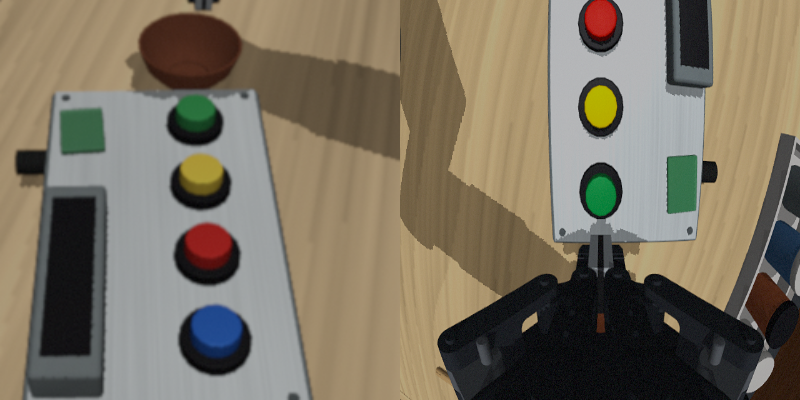

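All four keys are up, with side depth reading about 88 mm for each. The tool is clear at z = 0.206 m with no contact force, so I'm handing in.

```bash
python3 -c "
from workcell import env
print(env.hand_in())"
```

```text
the job is handed in; nothing more can be done
None
```

I pressed yellow, then blue, then green with the closed fingertips, let each spring back up before the next, and handed the job in at about 10.2 s of the 37 s allowed. The hand-in reports no verdict, so I only have my own checks to go on.

- **Presses:** each press ended with the TCP at 0.0869 m, which puts the key tops at about 76 mm, fully down. The upward force was 11–14 N, so each key had reached its stop. I held each for at least 0.5 s at or near full depth.
- **Yellow:** my first push only got about 7 mm down, so I pressed 4 mm deeper without letting go.
- **Red key:** it was never touched.
- **Final check:** before handing in, the pictures showed all four keys up. Side-camera depth gave tops of 87.5–88.7 mm, which is 1.5–2.7 mm above the stated 86 mm. The camera read up to 2.6 mm high before any press too, so I put this down to calibration. The tool was clear at z = 0.206 m with no contact force.
- **Camera disagreement:** the top and side cameras differed by 2–3 mm on where the keys were. I used the average, and the row spacing fitted 75 mm within 0.5%.

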